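# Shoehorn handle out over the shelf end

## Robot

A 6-joint arm with a two-finger parallel gripper is mounted at the origin on the work surface. World frame = base frame: x ahead of the robot, y to its left, z up, the work surface at z = 0. Lengths are in m, angles in degrees, forces in N, time in s.
With the tool pointing down it reaches from about 0.35 to 0.875 m from the base axis. Payload 4.2 kg.
Tool frame: the origin (TCP) lies midway between the tips of the shut fingers; the grasp point (between the pads) lies 19 mm behind it; z points along the fingers, y is the line along which they close (so a half turn about z gives the same grasp; the last joint's range is limited). The gripper opens to 87 mm and grips with 3 to 60 N. Pads are 19 mm wide; open, the fingers measure 117 mm over their backs; the gripper's body (75 mm by 190 mm) begins 51 mm behind the grasp point.
Start: joints at [78.701, 22.042, 0.453, 0, -68.411, -14.817], TCP at [0.275, 0.561, 0.194] pointing down, gripper open.
Joint ranges: [-179.83, 179.83], [-69.29, 118.12], [-61.27, 80.66], [-181.25, 117.63], [-171.15, -9.14], [-177.46, 177.46]. Speed limits (degrees/s): [159.86, 159.86, 180, 180, 180, 180].

## Interface

Orientations are given as a 3x3 rotation matrix whose columns are the frame's x, y, z axes.
In Python, from station import r, cams gives the robot as it stands.
- The arm moves only by the tool play_rows, never from a script. Its argument "commands" is text: rows parted by semicolons, each of 6 numbers parted by spaces: the shift along the world's x, y, z normalised to -1 to 1, where 1 is 30 mm, then the turn, a rotation vector about the world's x, y, z normalised to -1 to 1, where 1 is 0.15 rad. A call has 1 to 20 rows; each row shifts and turns the commanded pose from where the row before left it; what a row does not reach is not made up. A row lasts 1/10 s, in which the tool goes at most 50 mm and 8.59 degrees, less where a joint would pass 70% of its speed; a pose out of reach is approached as far as the arm can. A call with a number of a shift or a turn outside -1 to 1 is refused whole. A call with a gripper value outside its range is refused whole. "grip" is the finger opening in mm, from 0 to 87, set as the call begins (left out, the last holds). The fingers move at their own pace and stop on an object; the grip force is fixed at half the most. Time passes only in rows, so rows that do not move let the fingers close. It gives the time, the measured TCP pose, the force, the opening and the grip force at its end, in the units of the state.
- r.sense(): the state, without advancing time (a new reading comes with each control period).
- cams.capture(name): name is "scene" or "top" or "wrist"; returns (picture, depth): 480x640x3 uint8, blue, green, red; 480x640 float32, m along the optical axis (not along the pixel's ray), 0 where there is no reading.
- cams.camera_info(name): a dict with "mtx" (3x3 intrinsics, pixels), "R" (3x3) and "t" (3): a world point X has camera coordinates R X + t. Camera axes: x right, y down, z forward; pixel columns grow to the right and rows downward; lengths in m; the calibration is good to about 2 mm. A picture is of the moment at which its call begins: read the wrist's pose just before it. camera_info takes no time and is no camera call; for the wrist camera it gives the pose at the moment of the call.
- r.finish_job(): hands the job in; it is judged then, once.
The state is a dict: "time_s": time; "joints": joint angles; "joint_velocities": joint speeds; "effort": joint torques, N m; "tcp_pos": TCP position; "ee_rot": TCP orientation; "wrist_force": force on the tool from outside, world axes, zero at the start; "moment": the same for the moment, N m; "gripper_width": opening from 0.0 (shut) to 1.0 (fully open); "gripper_force": force on a finger pad.
Only numpy, scipy, OpenCV 4.12 (cv2) and the standard library are available. Lean on these libraries where they do the work, as an engineer would, in place of code of your own. Each camera call takes 0.05 s, during which the arm holds its last target. There are 200 camera calls.

## Task

Slide the white shoehorn along the raised steel shelf until its handle sticks out about 4 cm past the shelf's free left-hand end (the end away from the wooden chute), pointing straight out, so that someone coming in can take hold of it. Only push it gently with the fingers: it must stay flat on the shelf and not be lifted or squeezed. Leave the shoe tree, heel grip and key where they are, and move the hand clear at the end.

Things in the scene. Friction and masses are not known exactly. Their poses are not given: they have to be found in the camera images.
- shelf: fixed raised shelf: matte grey steel top 280 mm (its x) by 440 mm (its y), 12 mm thick, its upper face 80 mm above the origin (on the cabinet top under the shelf's centre). Its +y end, to the robot's left, is free, with an 80 mm drop; at its -y end a birch chute slopes down into a walnut tray. Turned by up to 15 degrees
- shelf_edge (a point): middle of the free left-hand edge of the shelf, at the height of its upper face; axes as the shelf: y points straight out past the edge, x along the edge
- shoehorn: loose bone-white plastic shoehorn, 60 g, flat on the shelf, 180 mm long, 6 mm thick. Origin at mid length and width, on its underside; x points to the handle end. x 0 to +90 mm: handle 24 mm wide, round end. x -36 to -90: blade 46 mm wide, its long sides turned up 12 mm high, its end straight and square. Starts wholly on the shelf, handle towards the free edge, up to 15 degrees askew
- horn_tip (a point): middle of the shoehorn's round handle end, on its underside (90 mm from the origin along +x)
- horn_heel (a point): middle of the shoehorn's straight broad end, on its underside (90 mm from the origin along -x); the place to push from
- shoe_tree: loose beech shoe tree with steel spring tube, 215 mm long, 54 mm wide, 40 mm high, lying on the shelf beyond the shoehorn along the shelf's +x side; origin about its middle, on its underside, x along its length. Leave alone
- heel_grip: loose blue silicone heel grip, a crescent about 28 by 58 mm, 8 mm thick, on the shelf near the chute; origin in its hollow, on its underside. Leave alone
- door_key: loose brass door key, 63 mm long, 24 mm wide, 4 mm thick, on the shelf near the chute; origin near its middle, on its underside. Leave alone
Mind the look-alikes: they are no part of the job. Leave any purple or yellow look-alike of the shoehorn alone.

How it is judged:
By the outcome, as a careful person would: the job done as asked, in the order asked, and still so for the second after the job is handed in, with the robot touching nothing.
It also fails if it takes over 72 s, if anything falls off the work surface, if the arm or the gripper's body presses on something with over 40 N, if the wrist force passes 120 N, or if a joint passes its speed limit or range.

## Working session

There is one attempt and no reset: what is moved stays moved. The work goes in short steps, Python scripts to look and compute and a tool call to move; the robot and the scene stay as the last step left them, time stands still between calls to the robot, and variables do not carry over. Pictures are saved under pics/ and viewed, at most 10 in all, crops included, and the job is handed in when it is done.

Besides the shell and the picture viewer there is one more tool, called after "Request:" as name(argument=value, ...) on one line, values as JSON. play_rows: Moves the arm, as the interface text tells. Scaled input: -1 to 1 covers 30 mm each way for a shift and 0.15 rad each way for a turn. Its arguments: {"type":"object","properties":{"commands":{"type":"string"},"grip":{"type":"number"}},"required":["commands"]}

```bash
mkdir -p pics; cat > h.py <<'E'
import numpy as np, cv2
from station import r, cams
def ray(name,uv,z,info=None):
    i=info or cams.camera_info(name); K,R,t=[np.array(i[k],float) for k in("mtx","R","t")]
    uv=np.atleast_2d(np.array(uv,float)); d=np.c_[uv,np.ones(len(uv))]@np.linalg.inv(K).T@R; c=-R.T@t.ravel()
    return c+d*((z-c[2])/d[:,2])[:,None]
def pts(name,dep,info=None):
    i=info or cams.camera_info(name); K,R,t=[np.array(i[k],float) for k in("mtx","R","t")]
    v,u=np.mgrid[:480,:640]; p=np.stack([u,v,np.ones_like(u)],-1)@np.linalg.inv(K).T*dep[...,None]
    return (p-t.ravel())@R
E
python3 - <<'E'
from h import *
for n in("top","scene"):
    im,d=cams.capture(n); cv2.imwrite(f"pics/{n}0.png",im); np.save(f"{n}0.npy",d)
    i=cams.camera_info(n); print(n,-np.array(i["R"]).T@np.array(i["t"]).ravel())
s=r.sense(); print(s["time_s"],s["tcp_pos"],s["ee_rot"])
E
```

```text
top [0.24863303 0.02466205 1.33500638]
scene [ 1.03767598 -0.64556441  0.93570997]
0.1 [0.27485745 0.56066399 0.19316975] [[ 8.97836894e-01 -4.40327534e-01 -7.57779417e-04]
 [-4.40328169e-01 -8.97835057e-01 -1.82043154e-03]
 [ 1.21225206e-04  1.96812223e-03 -9.99998056e-01]]
```

View pics/top0.png

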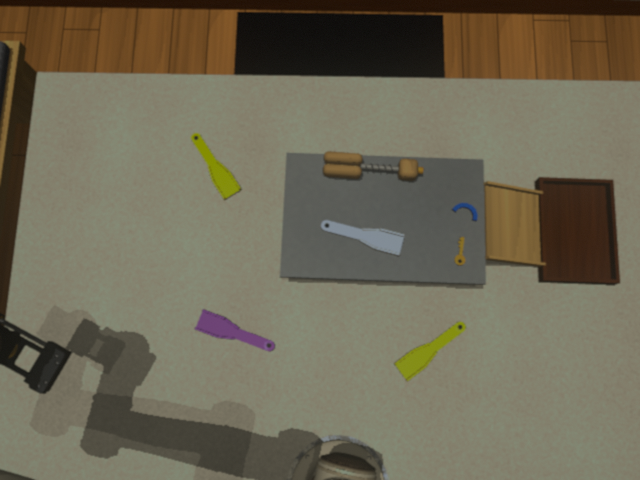

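View pics/scene0.png

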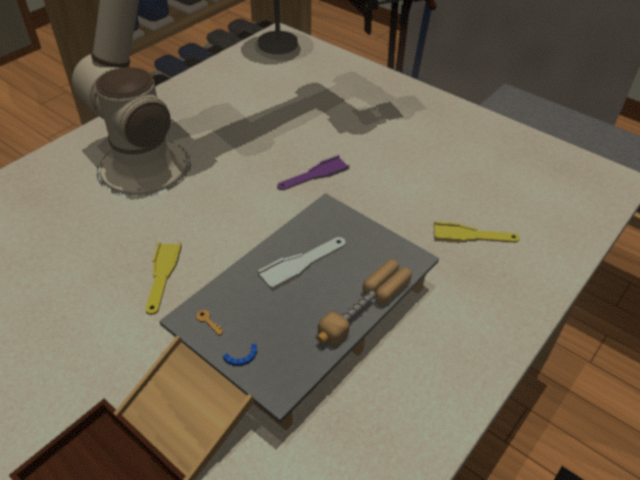

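Top view: the white shoehorn lies on the grey shelf with its handle at about (326,226) and its heel at about (403,243). The shelf's free edge runs from (288,153) to (281,277). Possible mix-ups are yellow (217,165), yellow (430,350) and purple (235,330), all off the shelf. By the description I choose the white one at (362,237).

```bash
cat > meas.py <<'E'
from h import *
def shelf_corners(im,d):
    P=pts("top",d); m=((abs(P[...,2]-.08)<.012)&(d>0)).astype(np.uint8)
    m=cv2.morphologyEx(m,cv2.MORPH_CLOSE,np.ones((25,25)))  
    m=cv2.morphologyEx(m,cv2.MORPH_OPEN,np.ones((25,25)))
    n,l,s,c=cv2.connectedComponentsWithStats(m); k=1+s[1:,4].argmax()
    X=ray("top",np.argwhere(l==k)[:,::-1],.08)
    return cv2.minAreaRect(X[:,:2].astype(np.float32)*1000)
def horn(im,name="top"):
    hsv=cv2.cvtColor(im,cv2.COLOR_BGR2HSV)
    return hsv
E
python3 - <<'E'
from meas import *
im=cv2.imread("pics/top0.png"); d=np.load("top0.npy")
P=pts("top",d); print("z on shelf",np.median(P[250:270,300:440,2]),"table",np.median(P[100:140,40:150,2]))
rc=shelf_corners(im,d); print(rc,cv2.boxPoints(rc))
g=im.astype(int); print(im[237,362],im[260,330],im[243,395])
m=np.zeros(im.shape[:2],np.uint8); m[155:278,288:484]=(im.min(2)[155:278,288:484]>130)
n,l,s,c=cv2.connectedComponentsWithStats(m);k=1+s[1:,4].argmax();print(s[k],c[k])
m=(l==k).astype(np.uint8)
ct=max(cv2.findContours(m,0,2)[0],key=cv2.contourArea)
X=ray("top",ct[:,0],.086)[:,:2].astype(np.float32)*1000
rh=cv2.minAreaRect(X);print("horn",rh,cv2.boxPoints(rh))
c2=cv2.resize(im[140:290,270:500],None,fx=3.4,fy=3.4,interpolation=2); b=cv2.boxPoints(cv2.minAreaRect(ct))
cv2.polylines(c2,[((b-[270,140])*3.4).astype(int)],True,(0,0,255));cv2.imwrite("pics/crop.png",c2)
E
```

```text
z on shelf 0.07999271816747505 table 0.0002686001078148582
((575.0135498046875, -108.46286010742188), (474.9490966796875, 281.8008728027344), 88.79290771484375) [[ 429.1417  -342.91647]
 [ 710.88    -348.85294]
 [ 720.8854   125.99075]
 [ 439.1471   131.92722]]
[151 140 130] [89 93 91] [150 140 129]
[333 223   2   6   7] [333.28571429 225.28571429]
horn ((552.9111328125, 16.77932357788086), (11.133298873901367, 2.165522575378418), 0.7581117153167725) [[547.3306    17.788338]
 [547.3593    15.623004]
 [558.49164   15.770309]
 [558.46295   17.935642]]
```

View pics/crop.png

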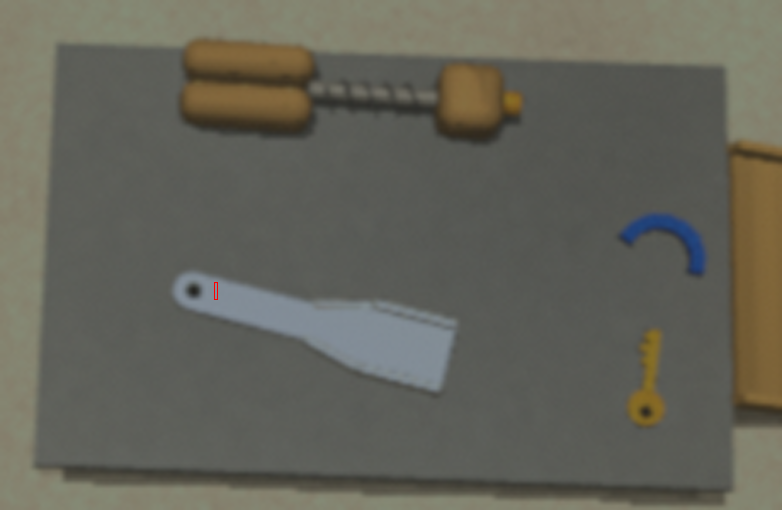

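The crop shows the chosen white shoehorn with its hole at the handle (194,290 in the crop). It lies flat on the shelf, handle towards the free edge. My mask threshold was too strict, so I'll redo it.

```bash
cat > meas.py <<'E'
from h import *
def shelf(d):
    """fit lines to free edge and long edges, from height mask"""
    P=pts("top",d); m=((P[...,2]>.068)&(P[...,2]<.15)&(d>0))
    rows=range(165,268,3); e=[(np.flatnonzero(m[v,260:330])[0]+260-.5,v) for v in rows]
    cols=range(295,475,4); lo=[(u,np.flatnonzero(m[240:300,u])[-1]+240+.5) for u in cols]
    A=ray("top",e,.08)[:,:2]; B=ray("top",lo,.08)[:,:2]
    fa=cv2.fitLine(A.astype(np.float32),cv2.DIST_HUBER,0,.001,.001).ravel()
    fb=cv2.fitLine(B.astype(np.float32),cv2.DIST_HUBER,0,.001,.001).ravel()
    return fa,fb
def horn(im,box=(130,290,200,490)):
    a,b,c,dd=box; w=im.astype(int); q=(w[...,0]-w[...,2]>6)&(w.min(2)>105)&(w.max(2)-w.min(2)<45)
    m=np.zeros(q.shape,np.uint8); m[a:b,c:dd]=q[a:b,c:dd]
    m=cv2.morphologyEx(m,cv2.MORPH_CLOSE,np.ones((5,5)))
    n,l,s,_=cv2.connectedComponentsWithStats(m);k=1+s[1:,4].argmax()
    X=ray("top",np.argwhere(l==k)[:,::-1],.086)[:,:2]
    mu=X.mean(0); ax=np.linalg.svd(X-mu,full_matrices=False)[2][0]; ax*=np.sign(ax[1])
    n_=np.array([ax[1],-ax[0]]); s_=(X-mu)@ax; t=(X-mu)@n_
    f=lambda lo,hi:np.median([ (t[(s_>=x)&(s_<x+.006)].min()+t[(s_>=x)&(s_<x+.006)].max())/2 for x in np.arange(lo,hi,.006)])
    S=s_.max()
    # handle centreline for the axis
    h=(s_>S-.085)&(s_<S-.012); Xh=X[h]; p0=Xh.mean(0)
    a2=np.linalg.svd(Xh-p0,full_matrices=False)[2][0]; a2*=np.sign(a2[1]); u=(X-p0)@a2
    tip=p0+a2*u.max(); heel=p0+a2*u.min()
    return dict(tip=tip,heel=heel,ax=a2,ax_all=ax,L=u.max()-u.min(),n=len(X),mu=mu)
def report(im,d=None,edge=None):
    h=horn(im); 
    print({k:np.round(v,4) for k,v in h.items()})
    return h
E
python3 - <<'E'
from meas import *
im=cv2.imread("pics/top0.png"); d=np.load("top0.npy")
fa,fb=shelf(d); print("edge",fa,"near",fb)
print(np.degrees(np.arctan2(fa[1],fa[0])),np.degrees(np.arctan2(fb[1],fb[0])))
h=report(im); print("horn angle",np.degrees(np.arctan2(*h["ax"][::-1])),np.degrees(np.arctan2(*h["ax_all"][::-1])))
P=pts("top",d)
for n,(u,v) in dict(tree0=(343,158),tree1=(343,171),head=(408,170),grip=(464,207),key=(461,250)).items(): print(n,ray("top",(u,v),.08).round(3),P[v,u].round(3))
E
```

```text
edge [ 0.99978864 -0.02055872  0.57474697  0.12914088] near [ 0.02161592  0.99976635  0.433797   -0.13292278]
-1.1780108 88.7614
{'tip': array([0.557 , 0.0442]), 'heel': array([ 0.5125, -0.1301]), 'ax': array([0.2478, 0.9688]), 'ax_all': array([0.2458, 0.9693]), 'L': np.float64(0.1799), 'n': np.int64(1256), 'mu': array([ 0.531 , -0.0577])}
horn angle 75.65031076399508 75.76890940986645
tree0 [[ 0.709 -0.002  0.08 ]] [ 0.697 -0.002  0.115]
tree1 [[ 0.679 -0.003  0.08 ]] [ 0.667 -0.002  0.114]
head [[ 0.684 -0.147  0.08 ]] [ 0.67  -0.142  0.119]
grip [[ 0.6   -0.269  0.08 ]] [ 0.599 -0.267  0.085]
key [[ 0.504 -0.259  0.08 ]] [ 0.504 -0.258  0.083]
```

Measurements agree with the given sizes: length 179.9 mm, shelf height 80.0 mm, shelf yaw about -1.2°. The horn heads 75.7° and should head 88.8°. I'll move to hover behind the heel with the fingers nearly shut, tool y parallel to the heel face.

Request:
play_rows(commands=".3 -.96 0 0 0 -.36;.3 -.96 0 0 0 -.36;.3 -.96 0 0 0 -.36;.3 -.96 0 0 0 -.36;.3 -.96 0 0 0 -.36;.3 -.96 0 0 0 -.36;.3 -.96 0 0 0 -.36;.3 -.96 0 0 0 -.36;.3 -.96 0 0 0 -.36;.3 -.96 0 0 0 -.36;.3 -.96 0 0 0 -.36;.3 -.96 0 0 0 -.36;.3 -.96 0 0 0 -.36;.3 -.96 0 0 0 -.36;.3 -.96 0 0 0 -.36;.3 -.96 0 0 0 -.36;.3 -.96 0 0 0 -.36;.3 -.96 0 0 0 -.36;.3 -.96 0 0 0 -.36;.3 -.96 0 0 0 -.36", grip=12)

```text
time_s: 2.1
tcp_pos: [0.4549, -0.0161, 0.1939]
ee_rot: [[0.033, -0.999, -0.001], [-0.999, -0.033, 0.0], [-0.0, 0.001, -1.0]]
wrist_force: [-0.1, -0.5, 0.9]
gripper_width: 0.138
gripper_force: 0.0
```

Request:
play_rows(commands=".3 -.96 0 0 0 -.36;.3 -.96 0 0 0 -.36;.3 -.96 0 0 0 -.36;.3 -.96 0 0 0 -.36;.3 -.96 0 0 0 -.36;0 0 0 0 0 0;0 0 0 0 0 0")

```text
time_s: 2.8
tcp_pos: [0.4995, -0.1591, 0.1934]
ee_rot: [[-0.234, -0.972, -0.002], [-0.972, 0.234, 0.0], [-0.0, 0.002, -1.0]]
wrist_force: [-0.2, 0.0, -0.7]
gripper_width: 0.138
gripper_force: 0.0
```

```bash
python3 - <<'E'
from meas import *
s=r.sense(); R=np.array(s["ee_rot"]); print(s["time_s"],s["tcp_pos"],np.degrees(np.arctan2(R[1,1],R[0,1])),R[:,2],s["gripper_width"],s["joints"])
im,d=cams.capture("wrist");cv2.imwrite("pics/w1.png",im)
E
```

```text
2.8 [ 0.4995419  -0.15909182  0.19341869] 166.46876999281702 [-1.55246909e-03  4.83902585e-04 -9.99998678e-01] 0.13776313421582 [ 6.25837094e-02  1.23110701e+01 -1.35751896e+01 -3.09024932e-02
 -6.42026632e+01 -1.35803487e+01]
```

View pics/w1.png

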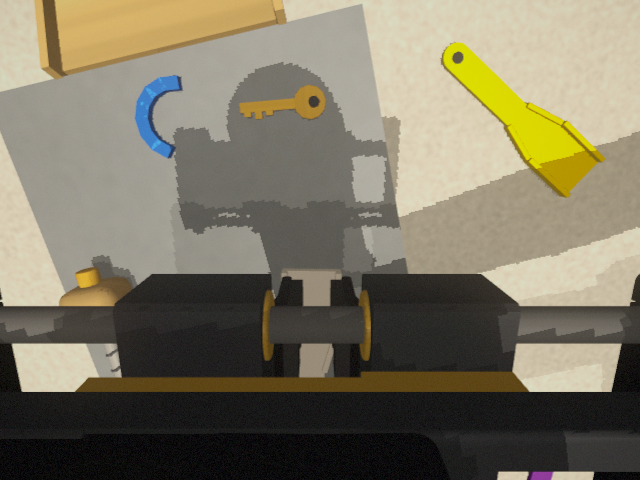

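The wrist view shows the heel's straight end centred under the fingers (about (282–341, 270)), with the key at (285,102) and the heel grip at (155,115) well clear.

```bash
python3 - <<'E'
from meas import *
c=ray("wrist",[(282,269),(341,268),(250,106)],.092); print(c.round(4), np.linalg.norm(c[0]-c[1]))
h0=np.array([.5125,-.1301]);th0=np.radians(75.65);th1=np.radians(88.8)
com=h0+.074*np.array([np.cos(th0),np.sin(th0)])
n=40; S=.124; out=[]
for i in range(n+1):
    th=th0+(th1-th0)*min(1,i/30); u=np.array([np.cos(th),np.sin(th)])
    out.append(com-.074*u)
    com=com+u*S/n
    if i in(0,10,20,30,40): print(i,out[-1],"tip",out[-1]+.18*u,np.degrees(th))
E
```

```text
[[ 0.5327 -0.1372  0.092 ]
 [ 0.4874 -0.1271  0.092 ]
 [ 0.5239 -0.2598  0.092 ]] 0.0463749228988313
0 [ 0.5125 -0.1301] tip [0.55711202 0.04428397] 75.65
10 [ 0.52467623 -0.10101991] tip [0.55582977 0.07626364] 80.03333333333333
20 [ 0.53459429 -0.07109426] tip [0.5521071  0.10805178] 84.41666666666667
30 [ 0.54219614 -0.04049811] tip [0.54596578 0.13946241] 88.8
40 [ 0.54284536 -0.00950491] tip [0.54661499 0.17045561] 88.8
```

The wrist view gives the heel centre at (0.510, -0.132) and 46.4 mm wide, which matches the top view. Descending behind it.

Request:
play_rows(commands=".17 0 -.8 0 0 -.1;0 0 -.8 0 0 0;0 0 -.8 0 0 0;0 0 -.6 0 0 0;0 0 -.4 0 0 0;0 0 -.2 0 0 0;0 0 0 0 0 0;0 0 0 0 0 0")

```text
time_s: 3.65
tcp_pos: [0.5059, -0.1587, 0.087]
ee_rot: [[-0.247, -0.969, 0.002], [-0.969, 0.247, -0.0], [-0.0, -0.002, -1.0]]
wrist_force: [0.1, -0.2, 0.1]
gripper_width: 0.135
gripper_force: 0.0
```

Request:
play_rows(commands="0 0 -.08 0 0 0;0 0 -.05 0 0 0;0 0 0 0 0 0;0 0 0 0 0 0")

```text
time_s: 4.05
tcp_pos: [0.5052, -0.1589, 0.0824]
ee_rot: [[-0.247, -0.969, 0.0], [-0.969, 0.247, -0.0], [-0.0, -0.0, -1.0]]
wrist_force: [0.2, 0.2, -0.3]
gripper_width: 0.135
gripper_force: 0.0
```

Request:
play_rows(commands=".017 .065 0 0 0 0;.017 .065 0 0 0 0;.017 .065 0 0 0 0;.017 .065 0 0 0 0;.017 .065 0 0 0 0;.017 .065 0 0 0 0;.017 .065 0 0 0 0;.017 .065 0 0 0 0;.017 .065 0 0 0 0;.017 .065 0 0 0 0;.017 .065 0 0 0 0")

```text
time_s: 5.15
tcp_pos: [0.5108, -0.1372, 0.0823]
ee_rot: [[-0.247, -0.969, -0.0], [-0.969, 0.247, -0.0], [0.0, 0.0, -1.0]]
wrist_force: [0.1, 0.0, 0.6]
gripper_width: 0.141
gripper_force: 0.0
```

Request:
play_rows(commands=".022 .048 0 0 0 .025;.022 .048 0 0 0 .025;.022 .048 0 0 0 .025;.022 .048 0 0 0 .025;.022 .048 0 0 0 .025;.022 .048 0 0 0 .025;.022 .048 0 0 0 .025;.022 .048 0 0 0 .025;.022 .048 0 0 0 .025;.022 .048 0 0 0 .025;.022 .048 0 0 0 .025;.022 .048 0 0 0 .025;.022 .048 0 0 0 .025;.022 .048 0 0 0 .025;.022 .048 0 0 0 .025;.022 .048 0 0 0 .025;.022 .048 0 0 0 .025;.022 .048 0 0 0 .025;.022 .048 0 0 0 .025;.022 .048 0 0 0 .025")

```text
time_s: 7.15
tcp_pos: [0.524, -0.1084, 0.0823]
ee_rot: [[-0.174, -0.985, 0.0], [-0.985, 0.174, -0.0], [0.0, -0.0, -1.0]]
wrist_force: [0.2, -0.2, 0.9]
gripper_width: 0.136
gripper_force: 0.0
```

```bash
cat > look.py <<'E'
from meas import *; import sys
s=r.sense(); R=np.array(s["ee_rot"]); print(s["time_s"],s["tcp_pos"],np.degrees(np.arctan2(R[1,1],R[0,1])),s["wrist_force"])
im,d=cams.capture("top"); cv2.imwrite(f"pics/{sys.argv[1]}.png",im)
h=report(im); print(np.degrees(np.arctan2(*h["ax"][::-1])))
e=.12914-.02056*(h["tip"][0]-.57475); print("overhang",h["tip"][1]-e)
cv2.imwrite(f"pics/{sys.argv[1]}c.png",cv2.resize(im[140:290,240:500],None,fx=3,fy=3,interpolation=2))
E
python3 look.py a1
```

```text
7.15 [ 0.52404341 -0.10844936  0.08225138] 169.99392670761804 [ 0.19040687 -0.20906409  0.88486981]Traceback (most recent call last):
  File "look.py", line 4, in <module>
    h=report(im); print(np.degrees(np.arctan2(*h["ax"][::-1])))
  File "meas.py", line 27, in report
    h=horn(im);
  File "meas.py", line 15, in horn
    n,l,s,_=cv2.connectedComponentsWithStats(m);k=1+s[1:,4].argmax()
                                                    ~~~~~~~~~~~~~~^^
ValueError: attempt to get argmax of an empty sequence
```

```bash
python3 - <<'E'
import cv2
im=cv2.imread("pics/a1.png"); cv2.imwrite("pics/a1c.png",cv2.resize(im[130:300,220:500],None,fx=2.8,fy=2.8,interpolation=2))
from h import *
im,_=cams.capture("scene"); cv2.imwrite("pics/s1.png",im)
cv2.imwrite("pics/s1c.png",cv2.resize(im[150:400,160:450],None,fx=2.3,fy=2.3,interpolation=2))
E
```

```text
(no output)
```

View pics/a1c.png

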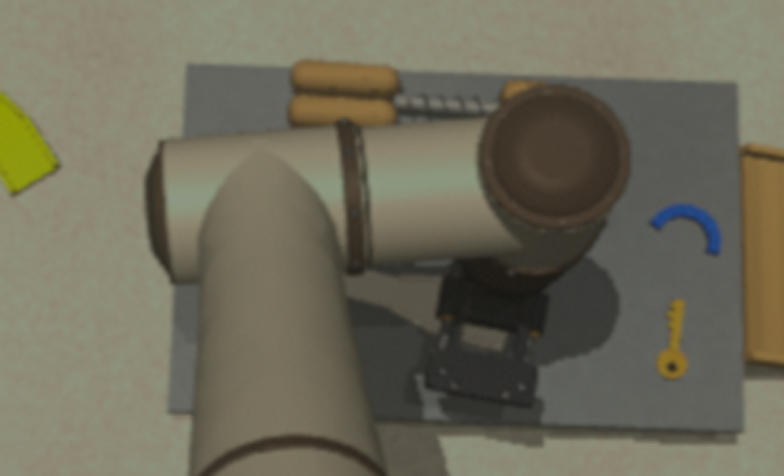

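View pics/s1c.png

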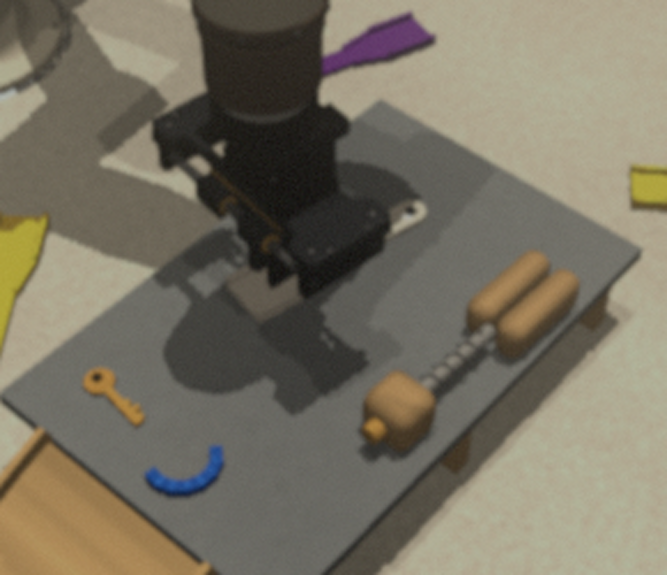

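The scene crop shows the horn still where it started: its tip is at crop (418,208) and its heel at (245,300). The finger tips are above the blade, because the partly open fingertips ride higher than the TCP. I'll lift, go back behind the heel, shut the fingers and lower again.

Request:
play_rows(commands="0 0 .3 0 0 0;0 0 .7 0 0 0;0 0 .3 0 0 0;-.15 -.4 0 0 0 -.1;-.15 -.4 0 0 0 -.1;-.15 -.4 0 0 0 -.1;-.17 -.45 0 0 0 -.1;0 0 0 0 0 -.1;0 0 0 0 0 0", grip=0)

```text
time_s: 8.15
tcp_pos: [0.5049, -0.1589, 0.1209]
ee_rot: [[-0.249, -0.968, -0.001], [-0.968, 0.249, 0.0], [0.0, 0.001, -1.0]]
wrist_force: [0.6, -0.6, 0.4]
gripper_width: 0.01
gripper_force: 0.0
```

```bash
python3 - <<'E'
from meas import *
s=r.sense(); R=np.array(s["ee_rot"]); print(s["time_s"],s["tcp_pos"],np.degrees(np.arctan2(R[1,1],R[0,1])),s["gripper_width"])
im,d=cams.capture("scene"); cv2.imwrite("pics/s2.png",im)
i=cams.camera_info("scene");P=pts("scene",d)
t=np.array(s["tcp_pos"]);m=(d>0)&(np.linalg.norm(P[...,:2]-t[:2],axis=2)<.03)&(P[...,2]>.088)
print("finger lowest z",np.sort(P[m][:,2])[:8],"tcp",t[2])
# blade position
o=cv2.imread("pics/scene0.png").astype(int); w=(o[...,0]>120)&(o.min(2)>115); 
cv2.imwrite("pics/s2c.png",cv2.resize(im[150:400,160:450],None,fx=2.3,fy=2.3,interpolation=2))
E
```

```text
8.15 [ 0.50493647 -0.15886349  0.12089413] 165.56914424568237 0.010295991084719926
finger lowest z [0.1458357  0.14585583 0.14658865 0.14786747 0.14842499 0.14874266
 0.1487474  0.14933139] tcp 0.12089412905316158
```

View pics/s2c.png

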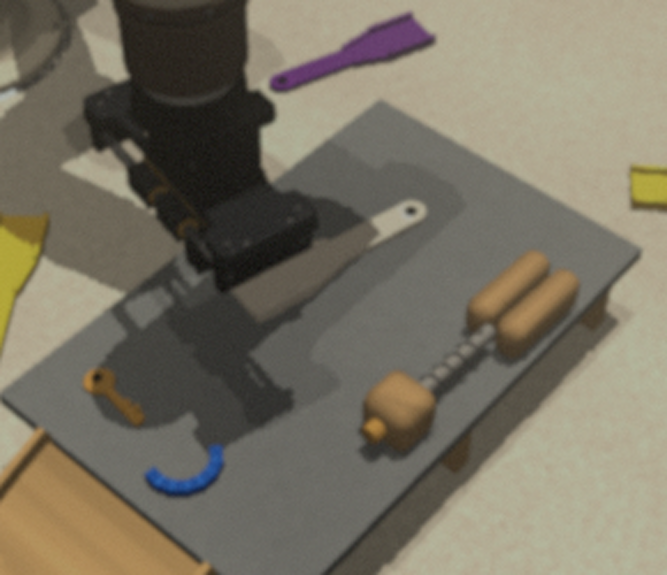

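```bash
python3 - <<'E'
from meas import *
s=r.sense();i=cams.camera_info("scene"); t=np.array(s["tcp_pos"])
im,d=cams.capture("scene"); P=pts("scene",d)
for dz in(0,.01,.02,.03,.05):
    c=np.array(i["R"])@(t+[0,0,dz])+np.array(i["t"]).ravel(); q=np.array(i["mtx"])@c; q=q/q[2]
    u,v=q[:2].round().astype(int); print(dz,q[:2].round(1),"crop",((q[:2]-[160,150])*2.3).round(0),"expd",c[2],"d",d[v,u],P[v,u],im[v,u])
m=(d>0)&(np.linalg.norm(P[...,:2]-t[:2],axis=2)<.06)&(P[...,2]>.1)
q=P[m]; k=q[:,2].argsort()[:12]; print(q[k].round(3))
E
```

```text
0 [249.4 274.4] crop [206. 286.] expd 1.08059540688686 d 1.1376015 [ 0.47626043 -0.13284885  0.0784971 ] [60 65 65]
0.01 [249.  270.5] crop [205. 277.] expd 1.0733999560835135 d 1.1423554 [ 0.4713684  -0.12768317  0.07872705] [66 72 71]
0.02 [248.7 266.6] crop [204. 268.] expd 1.066204505280167 d 1.0521148 [ 0.51297758 -0.16488094  0.15110596] [40 43 45]
0.03 [248.3 262.7] crop [203. 259.] expd 1.0590090544768203 d 1.0391597 [ 0.51505949 -0.16818427  0.16536221] [19 23 24]
0.05 [247.5 254.6] crop [201. 241.] expd 1.0446181528701273 d 0.9532482 [ 0.55260104 -0.20092416  0.23753285] [43 48 49]
[[ 0.502 -0.166  0.147]
 [ 0.513 -0.167  0.148]
 [ 0.5   -0.166  0.148]
 [ 0.515 -0.16   0.149]
 [ 0.498 -0.166  0.149]
 [ 0.507 -0.168  0.149]
 [ 0.515 -0.164  0.149]
 [ 0.515 -0.162  0.15 ]
 [ 0.496 -0.166  0.15 ]
 [ 0.5   -0.166  0.15 ]
 [ 0.514 -0.166  0.15 ]
 [ 0.515 -0.16   0.151]]
```

The depth image shows the finger tips about 25 mm above the reported TCP (z 0.146 against 0.121), with xy correct. That explains the pass over the blade. I'll descend partly and re-measure the offset before going lower.

Request:
play_rows(commands="0 0 -.5 0 0 0;0 0 -.5 0 0 0;0 0 -.3 0 0 0;0 0 -.2 0 0 0;0 0 0 0 0 0;0 0 0 0 0 0")

```text
time_s: 8.85
tcp_pos: [0.5058, -0.158, 0.0766]
ee_rot: [[-0.247, -0.969, 0.001], [-0.969, 0.247, -0.0], [0.0, -0.001, -1.0]]
wrist_force: [0.6, 0.3, 0.3]
gripper_width: 0.002
gripper_force: 0.0
```

```bash
cat > tipz.py <<'E'
from meas import *
s=r.sense(); t=np.array(s["tcp_pos"]);R=np.array(s["ee_rot"]); print(s["time_s"],t,np.degrees(np.arctan2(R[1,1],R[0,1])),s["wrist_force"])
im,d=cams.capture("scene"); P=pts("scene",d)
m=(d>0)&(np.linalg.norm(P[...,:2]-t[:2],axis=2)<.025)&(im.max(2)<60)&(P[...,2]>.083)
q=P[m]; k=q[:,2].argsort()[:300:12]; print(q[k].round(3)[:16])
cv2.imwrite("pics/t.png",cv2.resize(im[200:330,180:360],None,fx=4,fy=4,interpolation=2))
E
python3 tipz.py
```

```text
8.85 [ 0.50582284 -0.1580361   0.07659612] 165.70240167134625 [0.57223062 0.30510434 0.30757348]
[[ 0.512 -0.175  0.083]
 [ 0.507 -0.167  0.107]
 [ 0.497 -0.167  0.11 ]
 [ 0.497 -0.167  0.113]
 [ 0.514 -0.169  0.116]
 [ 0.496 -0.165  0.121]
 [ 0.515 -0.169  0.125]
 [ 0.52  -0.168  0.148]
 [ 0.498 -0.176  0.189]
 [ 0.496 -0.178  0.199]
 [ 0.501 -0.182  0.208]
 [ 0.502 -0.182  0.231]]
```

View pics/t.png

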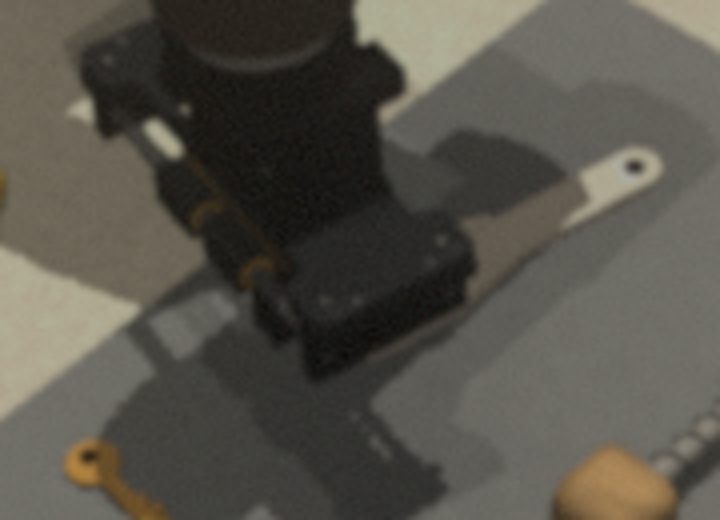

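The reported TCP is already below shelf level with no contact, so the offset is real. Lowering gently, watching the force.

Request:
play_rows(commands="0 0 -.1 0 0 0;0 0 -.1 0 0 0;0 0 -.1 0 0 0;0 0 -.1 0 0 0;0 0 0 0 0 0;0 0 0 0 0 0")

```text
time_s: 9.5
tcp_pos: [0.5054, -0.1581, 0.0641]
ee_rot: [[-0.247, -0.969, -0.0], [-0.969, 0.247, -0.0], [0.0, 0.0, -1.0]]
wrist_force: [-0.3, 0.2, 0.5]
gripper_width: 0.002
gripper_force: 0.0
```

Request:
play_rows(commands="0 0 -.05 0 0 0;0 0 -.05 0 0 0;0 0 0 0 0 0;0 0 0 0 0 0")

```text
time_s: 9.9
tcp_pos: [0.5054, -0.1581, 0.0612]
ee_rot: [[-0.247, -0.969, -0.0], [-0.969, 0.247, -0.0], [0.0, 0.0, -1.0]]
wrist_force: [0.3, 0.2, -0.0]
gripper_width: 0.005
gripper_force: 0.0
```

```bash
python3 - <<'E'
from meas import *
s=r.sense(); t=np.array(s["tcp_pos"]); print(t,s["wrist_force"])
im,d=cams.capture("scene"); P=pts("scene",d); i=cams.camera_info("scene")
# walk down the image column at the finger's camera-side face
a=np.array([t[0],t[1]-.0095])
for z in np.arange(.075,.125,.003):
    c=np.array(i["R"])@np.r_[a,z]+np.array(i["t"]).ravel(); q=np.array(i["mtx"])@c; u,v=(q[:2]/q[2]).round().astype(int)
    print(round(z,3),u,v,im[v,u],P[v,u].round(3))
E
```

```text
[ 0.50536046 -0.15808605  0.06120292] [ 0.2910517   0.20717773 -0.01700625]
0.075 248 294 [47 51 51] [ 0.508 -0.168  0.079]
0.078 247 293 [45 49 50] [ 0.505 -0.168  0.08 ]
0.081 247 292 [46 49 48] [ 0.503 -0.166  0.079]
0.084 247 291 [43 47 47] [ 0.501 -0.164  0.078]
0.087 247 290 [41 46 45] [ 0.5   -0.163  0.079]
0.09 247 289 [35 37 38] [ 0.504 -0.166  0.088]
0.093 247 288 [28 29 31] [ 0.506 -0.168  0.094]
0.096 247 287 [20 20 21] [ 0.506 -0.168  0.096]
0.099 247 286 [23 25 26] [ 0.506 -0.168  0.099]
0.102 247 285 [24 26 26] [ 0.506 -0.167  0.101]
0.105 246 284 [21 22 25] [ 0.501 -0.165  0.098]
0.108 246 282 [23 25 26] [ 0.504 -0.167  0.108]
0.111 246 281 [23 29 29] [ 0.504 -0.167  0.11 ]
0.114 246 280 [26 27 28] [ 0.543 -0.202  0.173]
0.117 246 279 [32 36 38] [ 0.543 -0.201  0.174]
0.12 246 278 [33 39 39] [ 0.542 -0.2    0.175]
0.123 246 277 [39 42 41] [ 0.539 -0.197  0.173]
```

Tip bottom is at about 0.089, so I'm going down a further 7 mm in small steps.

Request:
play_rows(commands="0 0 -.06 0 0 0;0 0 -.06 0 0 0;0 0 -.05 0 0 0;0 0 0 0 0 0;0 0 0 0 0 0")

```text
time_s: 10.45
tcp_pos: [0.5054, -0.1581, 0.0561]
ee_rot: [[-0.247, -0.969, -0.0], [-0.969, 0.247, -0.0], [0.0, 0.0, -1.0]]
wrist_force: [0.3, 0.1, 0.2]
gripper_width: 0.004
gripper_force: 0.0
```

Request:
play_rows(commands="0 0 -.03 0 0 0;0 0 0 0 0 0;0 0 -.03 0 0 0;0 0 0 0 0 0;0 0 0 0 0 0")

```text
time_s: 10.95
tcp_pos: [0.5054, -0.1581, 0.0543]
ee_rot: [[-0.247, -0.969, -0.0], [-0.969, 0.247, -0.0], [0.0, 0.0, -1.0]]
wrist_force: [0.1, 0.3, -0.6]
gripper_width: 0.005
gripper_force: 0.0
```

No shelf contact. Approach the heel, push about 10 mm along it, then check.

Request:
play_rows(commands=".017 .065 0 0 0 0;.017 .065 0 0 0 0;.017 .065 0 0 0 0;.017 .065 0 0 0 0;.017 .065 0 0 0 0;.017 .065 0 0 0 0;.017 .065 0 0 0 0;.017 .065 0 0 0 0;.017 .065 0 0 0 0;.017 .065 0 0 0 0;.017 .065 0 0 0 0;.017 .065 0 0 0 0;.017 .065 0 0 0 0;.017 .065 0 0 0 0;0 0 0 0 0 0")

```text
time_s: 12.45
tcp_pos: [0.5127, -0.1305, 0.0544]
ee_rot: [[-0.247, -0.969, 0.0], [-0.969, 0.247, 0.0], [-0.0, -0.0, -1.0]]
wrist_force: [0.5, 0.0, 0.4]
gripper_width: 0.008
gripper_force: 0.0
```

```bash
cat > hole.py <<'E'
from meas import *; import sys
s=r.sense(); t=np.array(s["tcp_pos"]);R=np.array(s["ee_rot"]); print(s["time_s"],t,np.degrees(np.arctan2(R[1,1],R[0,1])),s["wrist_force"])
def tip(im):
    # handle tip in the scene view: bright region on shelf, extreme point along +y
    w=im.astype(int); q=((w.min(2)>95)&(w.max(2)-w.min(2)<40)).astype(np.uint8)
    X=ray("scene",np.argwhere(q)[:,::-1],.086); k=(abs(X[:,0]-.54)<.05)&(X[:,1]>-.02)&(X[:,1]<.25)
    m=np.zeros_like(q); a=np.argwhere(q)[k]; m[a[:,0],a[:,1]]=1
    n,l,st,_=cv2.connectedComponentsWithStats(m); 
    for j in 1+np.argsort(-st[1:,4])[:2]:
        Y=ray("scene",np.argwhere(l==j)[:,::-1],.086)[:,:2]; o=Y@[.0206,.9998]; print(" area",st[j,4],"far pt",Y[o.argmax()].round(4),"centre",Y.mean(0).round(4), "x-range",Y[:,0].min().round(3),Y[:,0].max().round(3))
if __name__=="__main__":
    tip(cv2.imread("pics/scene0.png"))
    im,d=cams.capture("scene"); cv2.imwrite(f"pics/{sys.argv[1]}.png",im); tip(im)
    cv2.imwrite(f"pics/{sys.argv[1]}c.png",cv2.resize(im[170:330,200:420],None,fx=3.4,fy=3.4,interpolation=2))
E
python3 hole.py p1
```

```text
12.45 [ 0.51266085 -0.1305216   0.0543586 ] 165.69079500717743 [0.5392863  0.01909632 0.3740857 ]
 area 2055 far pt [0.5861 0.2497] centre [0.541  0.1836] x-range 0.49 0.59
 area 364 far pt [0.5538 0.0469] centre [0.5475 0.0111] x-range 0.526 0.567
 area 2687 far pt [0.5861 0.2497] centre [0.5448 0.1599] x-range 0.49 0.59
 area 270 far pt [0.5578 0.0574] centre [0.5549 0.0246] x-range 0.542 0.569
```

The tip advanced about 10 mm, so the push works. Now the arc, turning the horn straight as it slides.

Request:
play_rows(commands=".019 .0435 0 0 0 .0214;.019 .0435 0 0 0 .0214;.019 .0435 0 0 0 .0214;.019 .0435 0 0 0 .0214;.019 .0435 0 0 0 .0214;.019 .0435 0 0 0 .0214;.019 .0435 0 0 0 .0214;.019 .0435 0 0 0 .0214;.019 .0435 0 0 0 .0214;.019 .0435 0 0 0 .0214;.019 .0435 0 0 0 .0214;.019 .0435 0 0 0 .0214;.019 .0435 0 0 0 .0214;.019 .0435 0 0 0 .0214;.019 .0435 0 0 0 .0214;.019 .0435 0 0 0 .0214;.019 .0435 0 0 0 .0214;.019 .0435 0 0 0 .0214;.019 .0435 0 0 0 .0214;.019 .0435 0 0 0 .0214")

```text
time_s: 14.5
tcp_pos: [0.524, -0.1045, 0.0544]
ee_rot: [[-0.184, -0.983, 0.0], [-0.983, 0.184, 0.0], [-0.0, -0.0, -1.0]]
wrist_force: [0.0, 0.5, -0.3]
gripper_width: 0.004
gripper_force: 0.1
```

Request:
play_rows(commands=".016 .0447 0 0 0 .0214;.016 .0447 0 0 0 .0214;.016 .0447 0 0 0 .0214;.016 .0447 0 0 0 .0214;.016 .0447 0 0 0 .0214;.016 .0447 0 0 0 .0214;.016 .0447 0 0 0 .0214;.016 .0447 0 0 0 .0214;.016 .0447 0 0 0 .0214;.016 .0447 0 0 0 .0214;.016 .0447 0 0 0 .0214;.016 .0447 0 0 0 .0214;.016 .0447 0 0 0 .0214;.016 .0447 0 0 0 .0214;.016 .0447 0 0 0 .0214;.016 .0447 0 0 0 .0214;.016 .0447 0 0 0 .0214;.016 .0447 0 0 0 .0214;.016 .0447 0 0 0 .0214;.016 .0447 0 0 0 .0214")

```text
time_s: 16.5
tcp_pos: [0.5336, -0.0777, 0.0543]
ee_rot: [[-0.121, -0.993, -0.0], [-0.993, 0.121, 0.0], [-0.0, 0.0, -1.0]]
wrist_force: [0.8, 0.2, 0.1]
gripper_width: 0.004
gripper_force: 0.1
```

```bash
python3 hole.py p2
```

```text
16.5 [ 0.53356731 -0.07772554  0.05434239] 173.04727444300642 [0.78861705 0.16887925 0.06427263]
 area 2055 far pt [0.5861 0.2497] centre [0.541  0.1836] x-range 0.49 0.59
 area 364 far pt [0.5538 0.0469] centre [0.5475 0.0111] x-range 0.526 0.567
 area 2133 far pt [0.5861 0.2497] centre [0.5425 0.1805] x-range 0.49 0.59
 area 256 far pt [0.5518 0.1144] centre [0.5557 0.081 ] x-range 0.541 0.568
```

View pics/p2c.png

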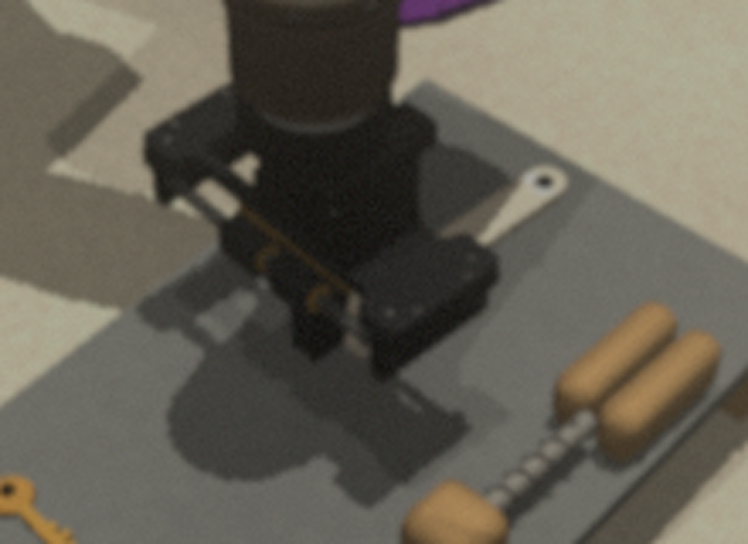

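The horn follows the fingers: its tip, seen at crop (550,180), is at y≈0.111 as predicted. Continuing.

Request:
play_rows(commands=".013 .0457 0 0 0 .0214;.013 .0457 0 0 0 .0214;.013 .0457 0 0 0 .0214;.013 .0457 0 0 0 .0214;.013 .0457 0 0 0 .0214;.013 .0457 0 0 0 .0214;.013 .0457 0 0 0 .0214;.013 .0457 0 0 0 .0214;.013 .0457 0 0 0 .0214;.013 .0457 0 0 0 .0214;.013 .0457 0 0 0 .0214;.013 .0457 0 0 0 .0214;.013 .0457 0 0 0 .0214;.013 .0457 0 0 0 .0214;.013 .0457 0 0 0 .0214;.013 .0457 0 0 0 .0214;.013 .0457 0 0 0 .0214;.013 .0457 0 0 0 .0214;.013 .0457 0 0 0 .0214;.013 .0457 0 0 0 .0214")

```text
time_s: 18.55
tcp_pos: [0.5414, -0.0503, 0.0544]
ee_rot: [[-0.057, -0.998, 0.0], [-0.998, 0.057, 0.0], [-0.0, -0.0, -1.0]]
wrist_force: [0.9, -0.8, 0.0]
gripper_width: 0.003
gripper_force: 0.2
```

Request:
play_rows(commands=".011 .0463 0 0 0 .0214;.011 .0463 0 0 0 .0214;.011 .0463 0 0 0 .0214;.011 .0463 0 0 0 .0214;.011 .0463 0 0 0 .0214;.011 .0463 0 0 0 .0214;.011 .0463 0 0 0 .0214;.011 .0463 0 0 0 .0214;.011 .0463 0 0 0 .0214;.011 .0463 0 0 0 .0214;.011 .0463 0 0 0 .0214;.001 .0465 0 0 0 0;.001 .0465 0 0 0 0;.001 .0465 0 0 0 0;.001 .0465 0 0 0 0;.001 .0465 0 0 0 0;.001 .0465 0 0 0 0;0 0 0 0 0 0")

```text
time_s: 20.35
tcp_pos: [0.5451, -0.0265, 0.0543]
ee_rot: [[-0.022, -1.0, 0.0], [-1.0, 0.022, 0.0], [-0.0, -0.0, -1.0]]
wrist_force: [-0.0, 1.1, -0.2]
gripper_width: 0.004
gripper_force: 0.0
```

```bash
python3 hole.py p3|tail -3; python3 - <<'E'
from meas import *
s=r.sense();R=np.array(s["ee_rot"]);th=np.arctan2(R[1,1],R[0,1])-np.pi/2;u=np.array([np.cos(th),np.sin(th)])
tip=np.array(s["tcp_pos"])[:2]+.1895*u; print(s["time_s"],"pred tip",tip,np.degrees(th),"overhang",tip[1]-(.12914-.02056*(tip[0]-.57475)))
E
```

```text
area 2055 far pt [0.5861 0.2497] centre [0.541  0.1836] x-range 0.49 0.59
 area 364 far pt [0.5538 0.0469] centre [0.5475 0.0111] x-range 0.526 0.567
 area 2031 far pt [0.5861 0.2497] centre [0.5429 0.1833] x-range 0.49 0.59
20.4 pred tip [0.54930181 0.16287118] 88.7379917932595 overhang 0.0332079657382148
```

Predicted overhang is 33 mm. Push 5 mm more, back off, lift and move aside to measure.

Request:
play_rows(commands=".001 .042 0 0 0 0;.001 .042 0 0 0 0;.001 .042 0 0 0 0;.001 .042 0 0 0 0;0 0 0 0 0 0;0 0 0 0 0 0;-.002 -.1 0 0 0 0;-.005 -.3 0 0 0 0;-.005 -.4 0 0 0 0;0 -.2 .1 0 0 0;0 0 .5 0 0 0;0 0 1 0 0 0;0 0 1 0 0 0;0 0 1 0 0 0;0 0 1 0 0 0")

```text
time_s: 21.9
tcp_pos: [0.5446, -0.0525, 0.1939]
ee_rot: [[-0.023, -1.0, 0.0], [-1.0, 0.023, 0.0], [-0.0, -0.0, -1.0]]
wrist_force: [-0.3, 0.7, 0.2]
gripper_width: 0.007
gripper_force: 0.0
```

Request:
play_rows(commands="-.2 -1 .3 0 0 0;-.2 -1 .3 0 0 0;-.2 -1 0 0 0 0;-.2 -1 0 0 0 0;-.2 -1 0 0 0 0;-.2 -1 0 0 0 0;-.2 -1 0 0 0 0;-.2 -1 0 0 0 0;-.2 -1 0 0 0 0;-.2 -1 0 0 0 0;-.2 -1 0 0 0 0;-.2 -1 0 0 0 0;-.2 -1 0 0 0 0;0 0 0 0 0 0")

```text
time_s: 23.3
tcp_pos: [0.4652, -0.4452, 0.2097]
ee_rot: [[-0.027, -1.0, -0.001], [-1.0, 0.027, -0.0], [0.0, 0.001, -1.0]]
wrist_force: [-0.1, -0.3, -0.7]
gripper_width: 0.007
gripper_force: 0.0
```

```bash
python3 look.py f1
```

```text
23.3 [ 0.46516007 -0.44520219  0.20969079] 178.46515033568915 [-0.10790065 -0.32477591 -0.6915029 ]
{'tip': array([0.5483, 0.1673]), 'heel': array([ 0.5475, -0.0106]), 'ax': array([0.0046, 1.    ]), 'ax_all': array([0.0144, 0.9999]), 'L': np.float64(0.1779), 'n': np.int64(1267), 'mu': array([0.5473, 0.0628])}
89.73543277648454
overhang 0.037617673920201516
```

View pics/f1c.png

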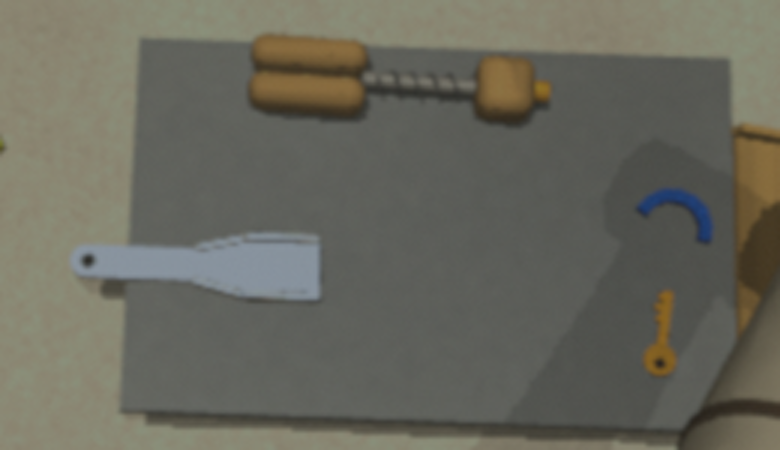

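The handle (hole at crop (87,260)) sticks out about 38 mm past the free edge and is within about 1° of straight. The shoehorn lies flat, the shoe tree, heel grip and key haven't moved, and the hand is clear, so I'm handing in.

```bash
python3 -c "
from station import r
print(r.finish_job())"
```

```text
the job is handed in; nothing more can be done
None
```

I handed in the job: the white shoehorn lies flat on the shelf with its handle about 38 mm past the free left-hand end and within about 1° of straight out, the shoe tree, heel grip and key look unmoved in the last picture, and the hand is clear.

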